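# Check pull on the bench spring gauge

## Robot

A 6-joint arm with a two-finger parallel gripper is mounted at the origin on the work surface. World frame = base frame: x ahead of the robot, y to its left, z up, the work surface at z = 0. Lengths are in mm, angles in rad, forces in N, time in s.
With the tool pointing down it reaches from about 325 to 850 mm from the base axis. Payload 4.4 kg.
Tool frame: the origin (TCP) lies midway between the tips of the shut fingers; the grasp point (between the pads) lies 19 mm behind it; z points along the fingers, y is the direction in which the jaws open and shut (so a half turn about z gives the same grasp; the last joint's range is limited). The gripper opens to 94 mm and grips with 3 to 60 N. Pads are 16 mm wide; open, the fingers measure 119 mm over their backs; the gripper's body (75 mm by 177 mm) begins 78 mm behind the grasp point.
Start: joints at [1.071, 0.207, 1.542, -0, 1.393, -0.15], TCP at [196.527, 540.374, 183.847] pointing down, gripper open.
Joint ranges: [-2.73, 2.73], [-0.86, 2.22], [0.23, 2.46], [-1.11, 4.25], [0.08, 2.63], [-2.82, 2.82]. Speed limits (rad/s): [2.79, 2.79, 3.14, 3.14, 3.14, 3.14].

## Interface

Orientations are given as a rotation vector (axis times angle).
In Python, from rig import arm, effector, viewer, ticket, telemetry gives the robot as it stands. Calls block until the motion is done:
- arm.move_pose(position, orientation): joint-space move of the TCP to a pose.
- arm.move_linear(position, ori=None, max_speed=150, guard=None): straight line of the TCP; ori=None keeps the orientation; max_speed is the mean speed in mm/s. With guard (N) it stops when the force on the tool has changed by that much, and returns True; else False.
- arm.move_joints(angles): joint-space move.
- effector.release() and effector.close(grip_force=None): open the fingers fully, or close them until they stop; grip_force is the grip in N (None keeps the last).
- arm.dwell(seconds).
- arm.solve_ik(position, orientation): joint angles nearest the present ones, or None.
- viewer.get_image(name): name is "scene" or "top" or "wrist"; returns the picture (384x512x3 uint8, red, green, blue); there is no depth.
- viewer.camera_model(name): a dict with "K" (3x3 intrinsics, pixels), "world_to_cam" (4x4, takes a point from world to camera coordinates). Camera axes: x right, y up, looking along -z (the intrinsics and any distortion apply to the point x, -y, -z); pixel columns grow to the right and rows downward; lengths in mm; the calibration is good to about 2 mm. The wrist camera is an equidistant fisheye: a pixel r from the principal point sees the ray r / f radians off the axis. A picture is of the moment at which its call begins: read the wrist's pose just before it. camera_model takes no time and is no camera call; for the wrist camera it gives the pose at the moment of the call.
A pose or a line that the arm cannot do raises arm.IKError and nothing moves.
- ticket.hand_in(): hands the job in, once; it reports no verdict.
Readings, each from a call of its own:
- telemetry.current_clock(): time.
- telemetry.current_q(): joint angles.
- telemetry.current_joint_velocities(): joint speeds.
- telemetry.current_effort(): joint torques, N m.
- telemetry.current_ee_pos(): TCP position.
- telemetry.current_tool_rot(): TCP orientation.
- telemetry.current_wrist_force(): force on the tool from outside, world axes, zero at the start.
- telemetry.current_moment(): the same for the moment, N m.
- telemetry.current_grip_width(): finger opening in mm.
Only numpy, scipy, OpenCV 4.12 (cv2) and the standard library are available. Lean on these libraries where they do the work, as an engineer would, in place of code of your own. Each camera call takes 0.05 s, during which the arm holds its last target. There are 200 camera calls.

## Task

Do the start-of-shift check on the spring pull gauge: swing the yellow transit bail up and right back to its stop, then pull the blue bar out until the white pointer is level with the green limit marker, without pulling past it, and hold it steady there for a second. Then ease the bar fully home without letting it snap back, so that the red peak pointer is left standing at the green marker and the bail is still back. Leave the marker, and the parts and tools around the gauge, where they are.

Things in the scene. Friction and masses are not known exactly. Their poses are not given: they have to be found in the camera images.
- gauge: spring pull gauge bolted to the bench (place and yaw vary). Origin on the bench; its x axis points from the pull bar to the back of the housing, y left, z up; offsets below are in this frame, mm. Black base plate x -45..145, y +-75, 12 thick. White housing x -5..125, y +-45, top z 62, tick every 10. Bar, pointers and marker slide along -x; slide, peak and marker share one scale
- slide (a joint): travel of the blue pull bar, m: 0 = fully home, grows as it is pulled out along the gauge's -x, stop at 0.09. A spring always draws it home: 2.4 N at 0 plus 80 N/m, light damping, moving mass 0.15 kg, so it snaps back fast if let go. Pushing the red pointer adds 1 N.
- pull_bar (a point): middle of the blue pull bar, 12 diameter, 92 long along y, at x -60 (home), z 50. With two 8 mm rods at y +-40 running back to the housing it forms a D handle whose hole, open from above, is 49 (x -54..-5) by 72 (y +-36) when home; nothing in it down to the base plate (z 12). Fingers put down into the hole hook the bar from behind; the way out along -x is bare bench
- gap (a point): fixed point in the middle of that hole when the bar is home: gauge x -30, y 0, z 50
- white_pointer (a point): white needle on top of the housing, left (+y) side, carried by the pull bar; at gauge x 105 when home, moves with the bar along -x. Axes as the gauge's.
- peak (a joint): reading of the red peak pointer, m, same scale as slide: the white pointer's block pushes it ahead (along -x) whenever slide exceeds it, and friction (1 N) leaves it at the highest pull reached
- peak_pointer (a point): red needle on top of the housing, right (-y) side, at gauge x 105 - 1000*peak; level with the white needle while being pushed
- marker (a joint): reading of the green limit marker, m, same scale: slide equals this when the white pointer is level with it. Between 0.035 and 0.07; stiff (12 N), stays as set
- limit_marker (a point): green marker, a pair of flags on the left and right edges of the housing top, at gauge x 105 - 1000*marker. Axes as the gauge's.
- bail (a joint): angle of the transit bail, rad: 0 = down over the pull bar (transit), 1.55 = back against its stop, leaning about 26 deg behind the vertical. About 0.1 N m moves it and it stays where it is left. It turns about a line along the gauge's y at x 30, z 50.
- bail_bar (a point): middle of the bail's yellow cross grip, 12 diameter, 90 long along y (8 mm wire legs at y +-62); at x -75, z 105 when down (118.5 from the hinge line, 0.48 rad above level), x 82, z 156 when right back. A tongue 20 wide hangs from it to just in front of the pull bar and blocks the pull while down. Push the grip from the front to swing it up and back
- module_a: loose camera module, black on a steel foot, 34 x 34 x 36 high, left of the gauge; bystander. Origin under its centre
- module_b: loose camera module as module_a, right of the gauge; bystander
- screwdriver: loose red-handled screwdriver 160 long, lying right of the gauge; bystander
- bottle: small upright bottle, 52 diameter, 120 high, blue cap, at the left; bystander. Origin under its centre

How it is judged:
By the outcome, as a careful person would: the job done as asked, in the order asked, and still so for the second after the job is handed in, with the robot touching nothing.
It also fails if it takes over 56 s, if anything falls off the work surface, if the arm or the gripper's body presses on something with over 40 N, if the wrist force passes 120 N, or if a joint passes its speed limit or range.

## Working session

There is one attempt and no reset: what is moved stays moved. The work goes in short steps, each a Python script; the robot and the scene stay as the last script left them, time stands still between calls to the robot, and variables do not carry over. Pictures are saved under pics/ and viewed, about 8 in all and at most 12, crops included, and the job is handed in when it is done.

```bash
mkdir -p pics; ls; python3 - <<'E'
from rig import viewer,telemetry
import cv2,numpy as np
a=[viewer.get_image(n) for n in("top","scene")]
for n,i in zip(("top","scene"),a): cv2.imwrite(f"pics/{n}0.png",i[...,::-1])
for n in("top","scene"):
    m=viewer.camera_model(n);print(n,{k:np.round(v,3).tolist() if not isinstance(v,str) else v for k,v in m.items()})
print(telemetry.current_clock(),telemetry.current_tool_rot())
E
```

```text
pics
top {'K': [[390.451, 0.0, 254.951], [0.0, 390.451, 185.373], [0.0, 0.0, 1.0]], 'world_to_cam': [[-0.016, -1.0, -0.007, 77.502], [0.988, -0.017, 0.155, -609.367], [-0.155, -0.005, 0.988, -735.997], [0.0, 0.0, 0.0, 1.0]]}
scene {'K': [[359.592, 0.0, 260.691], [0.0, 359.592, 187.855], [0.0, 0.0, 1.0]], 'world_to_cam': [[-0.261, 0.965, 0.017, 76.126], [-0.776, -0.22, 0.591, 405.894], [0.574, 0.142, 0.806, -1213.402], [0.0, 0.0, 0.0, 1.0]]}
0.1 [-5.45008047e-01 -3.09333010e+00  2.91418789e-03]
```

View pics/top0.png

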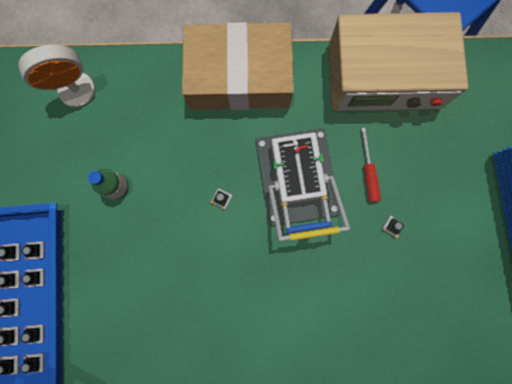

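View pics/scene0.png

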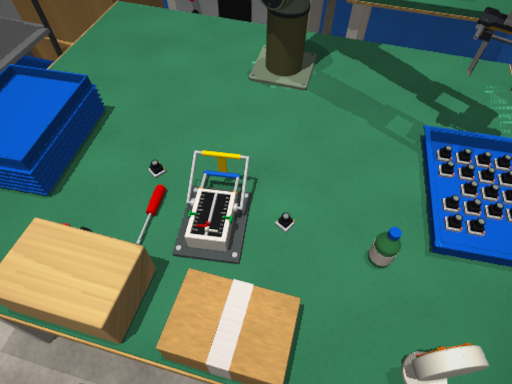

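The top view shows the gauge at about (305,185). Its bar end faces the robot, with blue bar at (309,228), yellow grip at (315,234), green flags at (276,165) and (320,158), and red needle at (301,149). The scene view confirms the bail is down and the modules and screwdriver sit to either side. Next I'll measure.

```bash
cat > h.py <<'E'
import cv2,numpy as np
from rig import arm,effector,viewer,ticket,telemetry
from scipy.spatial.transform import Rotation as R
def hsv(i): return cv2.cvtColor(i,cv2.COLOR_RGB2HSV)
RNG=dict(yellow=((22,150,120),(34,255,255)),blue=((102,150,90),(125,255,255)),green=((50,170,110),(75,255,255)),red=((0,170,120),(6,255,255)))
def mask(i,c): return cv2.inRange(hsv(i),*RNG[c])
def blobs(m,box,amin=4):
    z=np.zeros_like(m);x0,y0,x1,y1=box;z[y0:y1,x0:x1]=m[y0:y1,x0:x1]
    n,l,s,c=cv2.connectedComponentsWithStats(z)
    return [(s[k,4],c[k],np.argwhere(l==k)[:,::-1]) for k in range(1,n) if s[k,4]>=amin]
def ray(cam,uv,fish=False):
    K,T=np.array(cam["K"]),np.array(cam["world_to_cam"])
    d=np.array([(uv[0]-K[0,2])/K[0,0],(uv[1]-K[1,2])/K[1,1],1.])
    if fish:
        th=np.hypot(*d[:2]); d=np.array([*(d[:2]/max(th,1e-9)*np.sin(th)),np.cos(th)])
    d=np.array([d[0],-d[1],-d[2]])
    return -T[:3,:3].T@T[:3,3], T[:3,:3].T@d
def onz(cam,uv,z,fish=False):
    o,d=ray(cam,uv,fish); return o+d*(z-o[2])/d[2]
def tri(r1,r2):
    A=[];b=[]
    for o,d in(r1,r2):
        d=d/np.linalg.norm(d);P=np.eye(3)-np.outer(d,d);A.append(P);b.append(P@o)
    return np.linalg.lstsq(np.vstack(A),np.hstack(b),rcond=None)[0]
def ends(p):
    (vx,vy,x,y)=cv2.fitLine(p.astype(np.float32),cv2.DIST_L2,0,.01,.01).ravel()
    t=(p-[x,y])@[vx,vy]; return np.array([[x,y]])+np.outer([t.min()-.5,t.max()+.5],[vx,vy])
E
python3 - <<'E'
from h import *
np.set_printoptions(precision=1,suppress=True)
I={n:viewer.get_image(n) for n in("top","scene")};C={n:viewer.camera_model(n) for n in I}
box=dict(top=(240,120,360,245),scene=(170,140,260,265))
ht=dict(yellow=105,blue=50,green=66,red=66)
for n in I:
  for c in RNG:
    for a,ce,p in blobs(mask(I[n],c),box[n],5):
      e=ends(p); print(n,c,a,ce,"pt",onz(C[n],ce,ht[c])[:2],"ends",e.ravel(),[onz(C[n],q,ht[c])[:2] for q in e])
t=I["top"][115:250,235:365,::-1];s=I["scene"][140:270,165:265,::-1]
cv2.imwrite("pics/c.png",np.hstack([cv2.resize(t,None,fx=4,fy=4,interpolation=2)[:520],cv2.resize(s,None,fx=2.7,fy=4,interpolation=2)]))
E
```

```text
top yellow 297 [313.7 233. ] pt [512.  -38.3] ends [289.7 236.7 338.2 229.3] [array([506.1,   5.5]), array([518. , -83.2])]
top blue 235 [308.6 226.5] pt [526.5 -36.6] ends [285.5 230.2 331.5 222.9] [array([520.,   9.]), array([532.9, -81.8])]
top red 21 [300.1 148.2] pt [680.9 -23.4] ends [294.4 150.9 306.3 145.4] [array([675.7, -11.8]), array([686.5, -35.7])]
scene yellow 300 [221.  157.5] pt [522.3 -34.5] ends [200.8 153.4 239.2 161.3] [array([523.2, -84. ]), array([521.5,   9.4])]
scene blue 158 [221.3 173.9] pt [527.6 -36.2] ends [202.5 171.7 240.5 176.1] [array([533.8, -82.4]), array([521.3,  10.7])]
scene green 22 [190.3 213. ] pt [661.6 -60.8] ends [187.  213.7 196.2 211.7] [array([665.3, -67.1]), array([655. , -49.6])]
scene green 20 [227.9 217.7] pt [650.7  22.3] ends [222.5 215.8 231.9 219. ] [array([649.5,   9.5]), array([651.5,  31.5])]
scene red 37 [203.1 224.2] pt [680.9 -23.8] ends [195.6 225.4 208.7 223.4] [array([688. , -38.3]), array([675.6, -13. ])]
```

View pics/c.png

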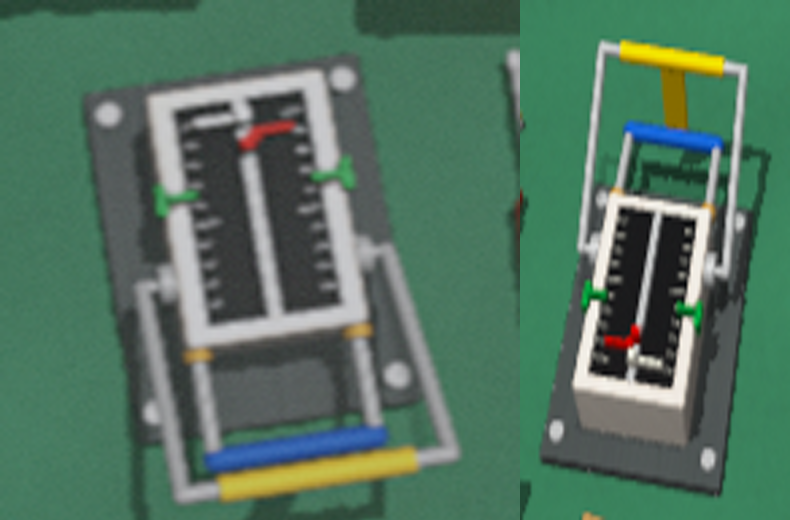

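Crops: the bail is down, with its tongue just in front of the blue bar. The green flags sit around the 35 mm reading, and red and white are near the back. The bar ends give yaw of about 0.137 rad and an origin near (586,-28). I'll move in front of the bail, close the fingers and refine with the wrist camera.

```bash
cat >> h.py <<'E'
YAW=0.137; O=np.array([586.4,-28.2])
def g2w(p):
    c,s=np.cos(YAW),np.sin(YAW); return np.array([O[0]+c*p[0]-s*p[1],O[1]+s*p[0]+c*p[1],p[2]])
def w2g(w):
    c,s=np.cos(YAW),np.sin(YAW); d=np.array(w[:2])-O; return np.array([c*d[0]+s*d[1],-s*d[0]+c*d[1],w[2]])
def ori(yaw=None):
    yaw=YAW if yaw is None else yaw
    y=np.array([-np.sin(yaw),np.cos(yaw),0]);z=np.array([0,0,-1.]);return R.from_matrix(np.c_[np.cross(y,z),y,z]).as_rotvec()
def wrist(name=None):
    c=viewer.camera_model("wrist");i=viewer.get_image("wrist")
    if name: cv2.imwrite(f"pics/{name}.png",i[...,::-1])
    return i,c
E
python3 - <<'E'
from h import *
np.set_printoptions(precision=1,suppress=True)
arm.move_pose(g2w([-115,30,190]),ori()); effector.close(10); arm.dwell(.2)
i,c=wrist("w0"); print(i.shape,c["K"],w2g(-np.array(c["world_to_cam"])[:3,:3].T@np.array(c["world_to_cam"])[:3,3]))
print(w2g(telemetry.current_ee_pos()),telemetry.current_q(),telemetry.current_clock(),telemetry.current_grip_width(),telemetry.current_wrist_force())
for k in RNG:
  for a,ce,p in blobs(mask(i,k),(0,0,512,384),12):
    print(k,a,ce,[w2g(onz(c,q,dict(yellow=105,blue=50,green=66,red=66)[k],True))[:2] for q in [ce,*ends(p)]])
E
```

```text
(384, 512, 3) [[297.3   0.  257.1]
 [  0.  297.3 192.9]
 [  0.    0.    1. ]] [-181.7   29.1  390.3]
[-115.   30.  190.] [-0.2 -0.   1.8 -0.   1.4 -1.9] 4.075 0.4018918795170594 [0.3 0.2 0.9]
yellow 740 [215.7 227.5] [array([-76.4, -13.6]), array([-68.3, -46.4]), array([-83.4,  15. ])]
blue 963 [  3.5 192.1] [array([-100.5, -372. ]), array([-278.7, -364.6]), array([   3.6, -401.6])]
blue 71 [209.7 223. ] [array([-61.9, -29. ]), array([-61.6, -44.3]), array([-62.1, -14.4])]
blue 34 [509.2 238.9] [array([-21. , 451.3]), array([ -5.8, 451.2]), array([-35.8, 451.8])]
red 529 [135.6 254.3] [array([ -22.8, -126.1]), array([ -48.4, -125.8]), array([   3.5, -126.9])]
```

View pics/w0.png

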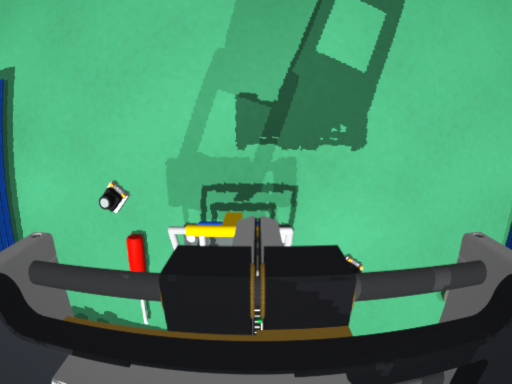

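The wrist view shows the gripper hiding the gauge, because the camera is on the robot side; the yellow grip end is at (215,228). A half turn puts the camera over the housing.

```bash
python3 - <<'E'
from h import *
np.set_printoptions(precision=1,suppress=True)
arm.move_pose(g2w([-115,30,175]),ori(YAW+np.pi)); arm.dwell(.3)
i,c=wrist("w1"); cv2.imwrite("pics/w1b.png",cv2.resize(i[120:384,120:400,::-1],None,fx=2.2,fy=2.2,interpolation=2))
print(w2g(telemetry.current_ee_pos()),telemetry.current_q(),telemetry.current_clock())
for k in RNG:
  for a,ce,p in blobs(mask(i,k),(0,0,512,384),12):
    print(k,a,ce,[w2g(onz(c,q,dict(yellow=105,blue=50,green=66,red=66)[k],True))[:2] for q in [ce,*ends(p)]])
E
```

```text
[-115.   30.  175.] [-0.2 -0.   1.8  0.   1.4  1.2] 7.075
yellow 42 [246.9  85.1] [array([-12.5,  38.1]), array([-12.3,  42.1]), array([-12.7,  33.9])]
yellow 40 [321.3  87. ] [array([-12.6, -29.5]), array([-12.3, -25. ]), array([-12.9, -33.7])]
yellow 1383 [287.3 151.4] [array([-72.9,   1.3]), array([-72.6,  45.8]), array([-72.4, -46.2])]
yellow 53 [251.7 300.3] [array([-230.4,   34.6]), array([-212.7,   34.8]), array([-247.1,   34.4])]
blue 859 [282.9 133.5] [array([-58.3,   0.7]), array([-57.8,  45.9]), array([-57.9, -45.7])]
blue 219 [508.1 232.5] [array([-189. , -368.2]), array([-216.4, -374.5]), array([-146.1, -360.8])]
green 103 [244.7  14.7] [array([71.1, 42. ]), array([70.2, 50. ]), array([72.8, 28.6])]
green 99 [324.   17.5] [array([ 71.1, -42.2]), array([ 73.3, -29. ]), array([ 70. , -49.6])]
green 28 [ 2.4 31.1] [array([112.3, 387.2]), array([111., 395.]), array([113.9, 378.4])]
red 19 [499.4   1.1] [array([ 155.2, -310.1]), array([ 154.7, -298.2]), array([ 155.6, -318.4])]
red 991 [396.8  82.8] [array([   4.3, -125.8]), array([ -29.4, -125. ]), array([  41.1, -127.9])]
```

View pics/w1b.png

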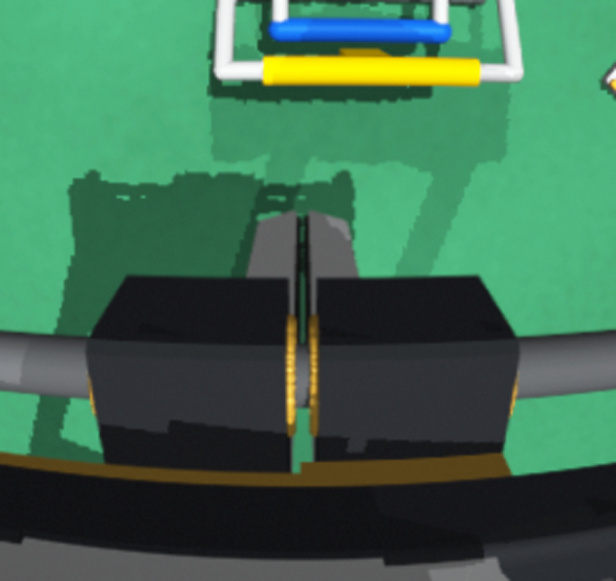

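The wrist view now shows the yellow and blue bars about 2 mm from prediction in x and 0.5 mm in y, so the frame is confirmed. Swinging the bail.

```bash
sed -i 's/O=np.array(\[586.4,-28.2\])/O=np.array([587.5,-27.7])/' h.py; python3 - <<'E'
from h import *
np.set_printoptions(precision=1,suppress=True)
def P(b,d=0):
    a=.48+b; return g2w([30-118.5*np.cos(a)-15+d,30,50+118.5*np.sin(a)-22])
arm.move_linear(P(0,-12),max_speed=150)
for b in (.15,.4,.65,.9,1.15,1.35,1.48):
    h=arm.move_linear(P(b),max_speed=90,guard=12); f=telemetry.current_wrist_force(); print(b,h,f,w2g(telemetry.current_ee_pos()))
    if h: break
else:
    print("end",arm.move_linear(P(1.55,10),max_speed=30,guard=5),telemetry.current_wrist_force(),w2g(telemetry.current_ee_pos()))
i,c=wrist("w2");s=viewer.get_image("scene");cv2.imwrite("pics/s2.png",np.hstack([cv2.resize(s[130:280,150:290,::-1],None,fx=2.8,fy=2.8,interpolation=2),cv2.resize(i[0:300,110:390,::-1],None,fx=1.4,fy=1.4)]))
print(telemetry.current_clock())
for k in("yellow",):
  for a,ce,p in blobs(mask(i,k),(0,0,512,384),12):
    print(k,a,ce,[w2g(onz(c,q,156,True))[:2] for q in [ce,*ends(p)]])
E
```

```text
0.15 False [-0.5  0.2  0.1] [-80.2  29.8  98.6]
0.4 False [-0.1  0.2 -0.4] [-60.8  30.1 119.2]
0.65 False [-0.8 -0.2  0.5] [-36.1  30.2 134.7]
0.9 False [-1.5  0.5  0.1] [ -8.1  30.1 143.9]
1.15 False [ 0.3 -0.1 -0.5] [ 21.4  30.1 145.9]
1.35 False [ 0.  -0.3 -1.2] [ 44.9  30.1 142.2]
1.48 False [ 0.5 -1.1  0. ] [ 59.6  30.  137.4]
end False [ 0.1 -0.4  0.3] [ 77.5  30.  134.1]
11.7833
yellow 18 [251.6 300.9] [array([23.6, 32.8]), array([19.6, 33. ]), array([28.4, 32.7])]
```

View pics/s2.png

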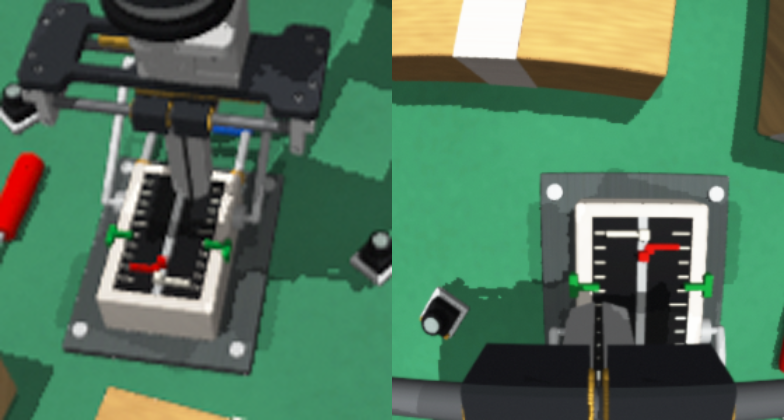

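In these views the fingers are over the housing but the bail isn't fully back: yellow shows at about (191,144) full-scene, behind the gripper. I'll measure its angle.

```bash
python3 - <<'E'
from h import *
np.set_printoptions(precision=1,suppress=True)
s=viewer.get_image("scene");c=viewer.camera_model("scene");t=viewer.get_image("top");ct=viewer.camera_model("top")
cv2.imwrite("pics/s3.png",np.hstack([cv2.resize(s[110:270,150:290,::-1],None,fx=2.8,fy=2.8,interpolation=2),cv2.resize(t[110:270,230:370,::-1],None,fx=2.8,fy=2.8,interpolation=2)]))
def plane(cam,uv,yg):
    o,d=ray(cam,uv);a=w2g(o);b=w2g(o+d)-a; return a+b*(yg-a[1])/b[1]
for im,cc,bx,n in((s,c,(165,110,270,200),"scene"),(t,ct,(240,120,360,260),"top")):
  for a,ce,p in blobs(mask(im,"yellow"),bx,4):
    e=ends(p);print(n,a,ce,e.ravel(),[(plane(cc,q,y)) for q in e for y in(-45,45)])
E
```

```text
(no output)
```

View pics/s3.png

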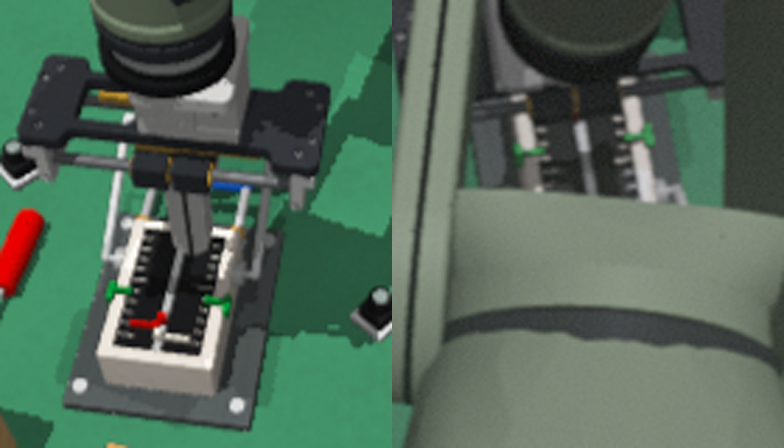

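```bash
python3 - <<'E'
from h import *
np.set_printoptions(precision=1,suppress=True)
c=viewer.camera_model("scene");K=np.array(c["K"]);T=np.array(c["world_to_cam"])
def pj(p):
    q=T@np.r_[g2w(p),1];v=np.array([q[0],-q[1],-q[2]]);u=K@v;return u[:2]/u[2]
for b in(0,.3,.6,.9,1.2,1.55):
    a=.48+b;x,z=30-118.5*np.cos(a),50+118.5*np.sin(a);print(b,[((pj([x,y,z])-[150,110])*2.8) for y in(-62,-45,45,62)])
print("hinge",[(pj([30,y,50])-[150,110])*2.8 for y in(-62,62)], (pj([77.5,30,134])-[150,110])*2.8, (pj([60,22,65])-[150,110])*2.8)
E
```

```text
0 [array([125.7, 116.5]), array([145.6, 118.7]), array([251.9, 130.2]), array([272.1, 132.4])]
0.3 [array([114.9, 111.8]), array([135.7, 114. ]), array([246.6, 126. ]), array([267.7, 128.3])]
0.6 [array([102.2, 120.4]), array([123.8, 122.7]), array([239.5, 135.3]), array([261.6, 137.7])]
0.9 [array([ 88.6, 143.1]), array([111.1, 145.6]), array([231.2, 158.8]), array([254.1, 161.4])]
1.2 [array([ 75.6, 179. ]), array([ 98.8, 181.6]), array([222.5, 195.5]), array([246.1, 198.2])]
1.55 [array([ 63.6, 232.9]), array([ 87.2, 235.6]), array([213.3, 250.2]), array([237.4, 253. ])]
hinge [array([104.3, 256.2]), array([253.7, 273.7])] [195.9 259.6] [196.8 289.1]
```

The projection shows the bail still down: its leg top at (128,115) matches b=0. The fingertip must have ridden over the grip, because a small x lag at this steep part of the arc lowers the contact a lot. I'll retry with the fingers 20 mm deeper.

```bash
python3 - <<'E'
from h import *
np.set_printoptions(precision=1,suppress=True)
def P(b,d=0):
    a=.48+b; return g2w([30-118.5*np.cos(a)-11+d,30,50+118.5*np.sin(a)-42])
def yel(n):
    s=viewer.get_image("scene");c=viewer.camera_model("scene")
    for a,ce,p in blobs(mask(s,"yellow"),(165,110,270,215),8): print(n,a,ce,"crop",(ends(p)-[150,110]).ravel()*2.8)
    return s
q=w2g(telemetry.current_ee_pos())
arm.move_linear(g2w([q[0],30,185]),max_speed=200)
arm.move_linear(g2w([-112,30,170]),max_speed=220); yel("before")
arm.move_linear(P(0,-26),max_speed=200)
for b in (.1,.25,.4,.65,.9,1.15,1.35,1.5):
    h=arm.move_linear(P(b),max_speed=80,guard=15); print(b,h,telemetry.current_wrist_force())
    if h: break
    if b in(.25,.65,1.15): yel(b)
else: print("end",arm.move_linear(P(1.55,8),max_speed=30,guard=5),telemetry.current_wrist_force(),w2g(telemetry.current_ee_pos()))
s=yel("end");cv2.imwrite("pics/s4.png",cv2.resize(s[110:270,150:290,::-1],None,fx=2.8,fy=2.8,interpolation=2))
print(telemetry.current_clock())
E
```

```text
before 313 [221.  157.7] crop [142.2 120.9 249.2 145. ]
0.1 True [-1.3 -1.4 -0.1]
end 300 [220.7 158. ] crop [142.2 118.9 247.4 148. ]
14.45
```

View pics/s4.png

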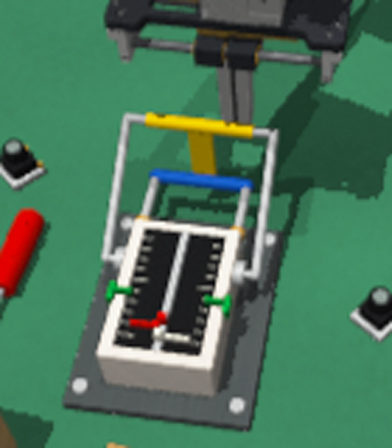

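The picture shows the bail still down and the fingers just in front of the yellow grip. The guard tripped at contact. I'll check position and push more slowly in small steps.

```bash
python3 - <<'E'
from h import *
np.set_printoptions(precision=1,suppress=True)
print(w2g(telemetry.current_ee_pos()))
def go(x,z,v=40,g=20):
    h=arm.move_linear(g2w([x,30,z]),max_speed=v,guard=g); print(x,z,h,w2g(telemetry.current_ee_pos()),telemetry.current_wrist_force())
    return h
x,y,z=w2g(telemetry.current_ee_pos())
for k in range(1,6):
    if go(x+2*k,z+3.2*k,25): break
s=viewer.get_image("scene")
for a,ce,p in blobs(mask(s,"yellow"),(165,110,270,215),8): print(a,ce,"crop",(ends(p)-[150,110]).ravel()*2.8)
print(telemetry.current_clock())
E
```

```text
[-90.6  30.   71. ]
-88.62970290992405 74.1679585371899 False [-89.3  30.5  74.2] [-5.1  1.6  2.3]
-86.62970290992405 77.3679585371899 False [-87.5  30.5  77.4] [-5.4  0.5  3.1]
-84.62970290992405 80.5679585371899 False [-85.5  30.5  80.8] [-6.4  1.8  3.6]
-82.62970290992405 83.7679585371899 False [-83.4  30.5  84.1] [-6.8  1.6  3.8]
-80.62970290992405 86.9679585371899 False [-81.2  30.5  87.4] [-6.6  1.8  3.6]
196 [219.3 153.1] crop [138.7 114.2 250.5 127.1]
16.1083
```

Contact is solid and the bail is lifting at about 7 N. Continuing along the arc.

```bash
python3 - <<'E'
from h import *
np.set_printoptions(precision=1,suppress=True)
def P(b,d=0):
    a=.48+b; return g2w([30-118.5*np.cos(a)-14+d,30,50+118.5*np.sin(a)-34])
def yel(n):
    s=viewer.get_image("scene")
    for a,ce,p in blobs(mask(s,"yellow"),(165,110,270,215),8): print(n,a,ce,"crop",(ends(p)-[150,110]).ravel()*2.8)
    return s
for b in (.25,.35,.5,.65,.8,.95,1.1,1.25,1.4,1.5):
    h=arm.move_linear(P(b),max_speed=50,guard=20); print(b,h,telemetry.current_wrist_force(),w2g(telemetry.current_ee_pos()))
    if h: break
    if b in(.65,1.1): yel(b)
else: print("end",arm.move_linear(P(1.55,9),max_speed=20,guard=12),telemetry.current_wrist_force(),w2g(telemetry.current_ee_pos()))
s=yel("end");cv2.imwrite("pics/s5.png",cv2.resize(s[110:270,150:290,::-1],None,fx=2.8,fy=2.8,interpolation=2))
print(telemetry.current_clock())
E
```

```text
0.25 False [-11.9   1.6   9.8] [-74.9  30.5  95.7]
0.35 False [-6.1 -1.1  4.5] [-63.9  29.6 104.6]
0.5 False [-0.3  0.4  0.2] [-48.6  29.6 114.8]
0.65 False [-0.4 -0.6  0.3] [-33.9  29.9 123.4]
0.65 230 [213.2 157.7] crop [118.2 126.8 238.7 140.7]
0.8 False [-0.9  0.8 -0.7] [-17.4  29.9 129.7]
0.95 False [-0.3  0.7  0.3] [ -0.2  29.9 133.3]
1.1 False [-0.2 -0.3 -0.2] [ 17.5  30.  134.5]
1.1 308 [208.6 172.1] crop [ 99.5 169.8 225.8 178. ]
1.25 False [-1.   0.6  0.7] [ 35.1  30.  132.8]
1.4 False [ 0.9 -0.7  0.1] [ 52.3  30.  128.6]
1.5 False [ 0.5  0.3 -0.6] [ 63.3  30.  124.4]
end True [ 0.3 -1.1 -0.5] [ 66.7  30.1 123. ]
end 399 [204.4 193.2] crop [ 85.4 229.4 215.2 236.5]
21.4167
```

View pics/s5.png

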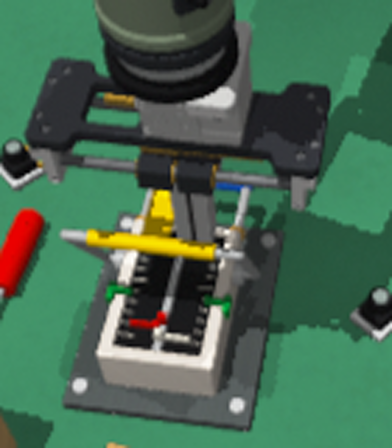

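The bail is back: its grip line (90,236)–(215,253) matches the 1.55 prediction, and the stop tripped the guard. I'll retreat, lower into the hole and read the scale with the wrist camera.

```bash
python3 - <<'E'
from h import *
np.set_printoptions(precision=1,suppress=True)
arm.move_linear(g2w([-37,25,123]),max_speed=200)
arm.move_linear(g2w([-37,0,105]),max_speed=150)
print("down",arm.move_linear(g2w([-37,0,34]),max_speed=90,guard=12),w2g(telemetry.current_ee_pos()),telemetry.current_wrist_force())
i,c=wrist("w6");cv2.imwrite("pics/w6b.png",cv2.resize(i[0:200,150:380,::-1],None,fx=3,fy=3,interpolation=2))
s=viewer.get_image("scene");cv2.imwrite("pics/s6.png",s[...,::-1])
for k in("green","red"):
  for n,im,cc,bx,f in(("w",i,c,(100,0,400,200),True),("s",s,viewer.camera_model("scene"),(170,180,260,265),False)):
    for a,ce,p in blobs(mask(im,k),bx,6): print(n,k,a,ce,[w2g(onz(cc,q,66,f))[:2] for q in [ce,*ends(p)]])
print(telemetry.current_clock())
E
```

```text
down False [-36.4  -0.2  34.6] [-0.6  0.3 -0. ]
w green 257 [330.3  56.4] [array([ 71.7, -42.7]), array([ 70.1, -30.7]), array([ 72.6, -49.3])]
w green 111 [175.6  53.5] [array([73.7, 45.3]), array([77.8, 47.2]), array([69.9, 43.5])]
w green 30 [192.8  56.3] [array([71.2, 35.1]), array([71.3, 39.4]), array([71.2, 31.2])]
s green 20 [190.4 213.7] [array([ 70.6, -42.3]), array([ 73.6, -48.9]), array([ 66.1, -32.3])]
s green 10 [229.7 218.7] [array([71.5, 45.2]), array([65.9, 38.5]), array([75.2, 49.4])]
w red 36 [294.9  11.9] [array([ 97.9, -22.7]), array([ 98.1, -20.5]), array([ 97.7, -24.8])]
s red 39 [203.  224.3] [array([93.2, -9.1]), array([ 98.3, -24.2]), array([89.2,  2.6])]
23.4833
```

View pics/w6b.png

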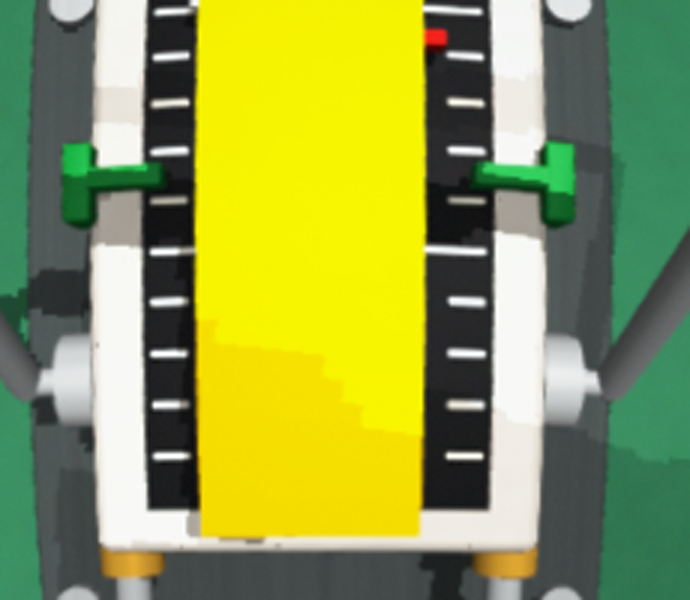

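The wrist crop shows both green flags at rows of about 176 (left 160, right 478) and the red needle tip at (436,37). Ticks are about 48 px per 10 mm. The tongue hides the middle. I'll use the earlier unobstructed w2 image, with white at its home position of 105, to get the marker reading.

```bash
python3 - <<'E'
from h import *
np.set_printoptions(precision=1,suppress=True)
i=cv2.imread("pics/w2.png")[...,::-1].copy();c=viewer.camera_model("wrist")
T=np.array(c["world_to_cam"]); o=-T[:3,:3].T@T[:3,3]+g2w([77.5,30,134.1])-telemetry.current_ee_pos()
T=T.copy();T[:3,3]=-T[:3,:3]@o;c=dict(K=c["K"],world_to_cam=T)
def rep(n,m,bx,c,f,z=66,amin=5):
    for a,ce,p in blobs(m,bx,amin): print(n,a,ce,[w2g(onz(c,q,z,f))[:2] for q in [ce,*ends(p)]])
wh=lambda im:cv2.inRange(hsv(im),(0,0,170),(179,60,255))
print("cam",w2g(o))
rep("white",wh(i),(258,150,286,185),c,True);rep("green",mask(i,"green"),(220,180,350,230),c,True);rep("red",mask(i,"red"),(270,160,330,200),c,True)
rep("ticksR",wh(i),(305,150,326,235),c,True,62,3)
s=cv2.imread("pics/s6.png")[...,::-1].copy();cs=viewer.camera_model("scene")
rep("s white",wh(s),(209,222,221,236),cs,False)
cv2.imwrite("pics/w2c.png",cv2.resize(i[140:245,220:350,::-1],None,fx=5,fy=5,interpolation=2))
E
```

```text
cam [148.4  28.7 333.3]
white 140 [271.5 152. ] [array([118.1,  16. ]), array([118. ,  28.6]), array([118.2,   3.3])]
white 7 [259.3 165.6] [array([105.6,  27. ]), array([105.9,  28.7]), array([105.3,  25. ])]
white 88 [273.8 166.5] [array([104.8,  13.8]), array([104.9,  24.1]), array([104.7,   3. ])]
white 8 [259.5 176.5] [array([95.5, 26.8]), array([95.5, 28.6]), array([95.5, 24.9])]
green 95 [245.7 202.4] [array([70.8, 39.6]), array([74.2, 48.8]), array([66.7, 28.7])]
green 141 [331.5 204.1] [array([ 69. , -42.3]), array([ 67.1, -29.6]), array([ 70.1, -50.1])]
red 189 [298.3 178.3] [array([93.9, -9. ]), array([89.9,  3.5]), array([ 98.9, -24.6])]
ticksR 195 [319.3 166.1] [array([104.9, -29.3]), array([122.7, -24.2]), array([ 71.1, -39.4])]
ticksR 22 [316.  166.5] [array([104.5, -26.1]), array([104.4, -20.8]), array([104.6, -31.4])]
ticksR 13 [318.8 176.5] [array([ 94.9, -29.2]), array([ 95., -26.]), array([ 94.8, -32.8])]
ticksR 6 [317.5 187. ] [array([ 84.8, -28.4]), array([ 84.8, -25.5]), array([ 84.8, -31.4])]
ticksR 13 [317.8 197.5] [array([ 74.5, -29.2]), array([ 74.4, -26. ]), array([ 74.6, -32.9])]
ticksR 5 [316. 207.] [array([ 65., -28.]), array([ 65. , -25.5]), array([ 64.9, -30.5])]
ticksR 117 [323.3 221.8] [array([ 49.6, -36.3]), array([ 36. , -36.9]), array([ 64.4, -35.8])]
ticksR 11 [314. 217.] [array([ 54.7, -26.6]), array([ 54.8, -21.1]), array([ 54.7, -32.1])]
ticksR 12 [316.  226.6] [array([ 44.7, -29.3]), array([ 44.7, -25.7]), array([ 44.6, -32.8])]
s white 16 [212.5 229.9] [array([103.9,  13.9]), array([103.2,   5. ]), array([104.5,  22.8])]
```

View pics/w2c.png

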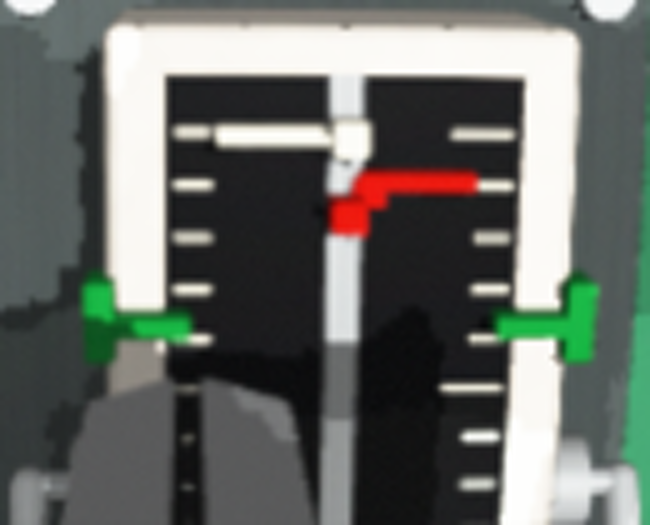

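The zoomed crop shows white at row 134 (reading 0), the red needle at row 183, and the green stems at row 327, between the 30 and 40 ticks. Parallax from the two views gives green x≈68.5, so the marker is ≈36.4 mm. I'll pull in stages and compare red with green in the same image.

```bash
cat >> h.py <<'E'
def lev(im,c,f,z=67):
    out={}
    for k,y0,y1 in(("green",29,38),("red",12,25)):
        p=np.argwhere(mask(im,k)>0)[:,::-1]; p=p[(p[:,0]>140)&(p[:,0]<400)]
        g=np.array([w2g(onz(c,q,z,f))[:2] for q in p])
        for sgn,t in((1,"L"),(-1,"R")):
            m=(sgn*g[:,1]>y0)&(sgn*g[:,1]<y1)&(g[:,0]>30)&(g[:,0]<110)
            if m.sum()>3: out[k+t]=(round(float(np.median(g[m,0])),2),round(float(g[m,0].mean()),2),int(m.sum()))
    return out
def status(n=""):
    i,c=wrist(n and "w"+n);s=viewer.get_image("scene")
    print("W",lev(i,c,True),"S",lev(s,viewer.camera_model("scene"),False))
    print("   tcp",w2g(telemetry.current_ee_pos()).round(2),"F",np.round(telemetry.current_wrist_force(),1),"t",telemetry.current_clock()); return i,s
E
python3 - <<'E'
from h import *
status()
for x in(-60,-72):
    arm.move_linear(g2w([x,0,34]),max_speed=30); arm.dwell(.1); i,s=status("7_%d"%-x)
E
```

```text
W {'greenL': (71.15, 71.13, 28), 'greenR': (70.56, 70.49, 58), 'redR': (97.45, 97.45, 40)} S {'greenR': (68.66, 69.07, 4), 'redR': (96.22, 96.03, 14)}
   tcp [-36.37  -0.23  34.77] F [-0.   0.4  0.1] t 23.5833Traceback (most recent call last):
  File "<stdin>", line 4, in <module>
  File "h.py", line 51, in status
    print("W",lev(i,c,True),"S",lev(s,viewer.camera_model("scene"),False))
              ~~~^^^^^^^^^^
  File "h.py", line 46, in lev
    m=(sgn*g[:,1]>y0)&(sgn*g[:,1]<y1)&(g[:,0]>30)&(g[:,0]<110)
           ~^^^^^
IndexError: too many indices for array: array is 1-dimensional, but 2 were indexed
```

```bash
sed -i 's/        g=np.array(\[w2g/        if len(p)<4: continue\n        g=np.array([w2g/' h.py; python3 - <<'E'
from h import *
i,s=status("7a")
arm.move_linear(g2w([-72,0,34]),max_speed=30); arm.dwell(.1); i,s=status("7b")
a=cv2.resize(i[0:170,150:380,::-1],None,fx=2,fy=2);b=cv2.resize(s[180:240,170:260,::-1],(460,307),interpolation=2)
cv2.imwrite("pics/7.png",np.vstack([a,b])[:600])
E
```

```text
W {'greenL': (71.45, 71.45, 24), 'greenR': (71.07, 71.06, 45)} S {'greenR': (68.66, 69.07, 4), 'redR': (96.22, 96.03, 14)}
   tcp [-59.46  -0.25  34.62] F [ 1.3 -0.5  5.3] t 24.8
W {'greenL': (71.35, 71.27, 15), 'greenR': (70.7, 70.7, 32)} S {'greenR': (68.66, 69.07, 4), 'redR': (94.68, 94.71, 14)}
   tcp [-71.22  -0.3   34.66] F [2.7 0.5 6. ] t 25.55
```

View pics/7.png

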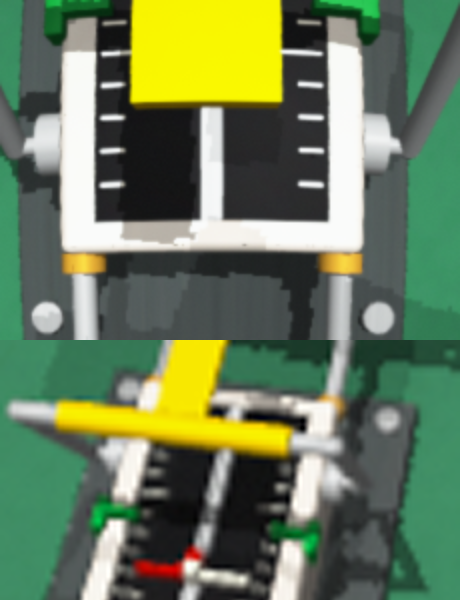

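The picture shows the green flags at the top edge of the wrist view, with red out of sight there. In the scene view red (155,568) and white (225,577) are level and have just started moving, well short of green at (115,515). The slide is less than the TCP offset implies, so I'll check the bar itself numerically.

```bash
python3 - <<'E'
from h import *
np.set_printoptions(precision=1,suppress=True)
for n in("6","now"):
    s=cv2.imread("pics/s6.png")[...,::-1].copy() if n=="6" else viewer.get_image("scene")
    for a,ce,p in blobs(mask(s,"blue"),(170,120,270,215),4): print(n,a,ce,[w2g(onz(viewer.camera_model("scene"),q,50))[:2] for q in [ce,*ends(p)]])
i,c=wrist()
for a,ce,p in blobs(mask(i,"blue"),(100,0,420,384),4): print("w",a,ce,[w2g(onz(c,q,50,True))[:2] for q in [ce,*ends(p)]])
wh=cv2.inRange(hsv(s),(0,0,150),(179,70,255))
for a,ce,p in blobs(wh,(207,215,222,238),4): print("white",a,ce,[w2g(onz(viewer.camera_model("scene"),q,66))[:2] for q in [ce,*ends(p)]])
print(telemetry.current_grip_width(),telemetry.current_moment(),w2g(telemetry.current_ee_pos()))
for f in("w7b",):
    m=cv2.imread(f"pics/{f}.png")[...,::-1]; print("col256 rows", [tuple(m[r,150:380:23].mean(1).astype(int)) for r in range(100,384,20)])
E
```

```text
6 4 [204.5 171.5] [array([-62. , -42.2]), array([-61.7, -44.6]), array([-62.4, -39.8])]
6 54 [231.8 175. ] [array([-60.5,  25.7]), array([-59.6,   7.6]), array([-61.4,  44.7])]
now 40 [211.3 169.6] [array([-70.2, -26.9]), array([-73.5, -44.7]), array([-66.8,  -8.1])]
now 54 [231.5 172. ] [array([-69.7,  23.4]), array([-67.3,   1.5]), array([-72.1,  45.2])]
w 692 [297.7 223.9] [array([-68.6, -28.3]), array([-67. ,  -8.6]), array([-70.1, -45.3])]
w 591 [213.3 225.1] [array([-69.5,  27.7]), array([-70. ,  44.7]), array([-69.2,  11.5])]
white 9 [209.3 218.1] [array([76.1,  1.1]), array([82. ,  0.7]), array([69.4,  1.6])]
white 26 [211.5 225.5] [array([93.5,  9.6]), array([92. , -2.4]), array([95.3, 23.1])]
white 6 [207.2 229.7] [array([104.9,   2.6]), array([111.7,   3.3]), array([99.5,  2. ])]
white 26 [213.  236.5] [array([119.4,  18.1]), array([120.6,   4.5]), array([117.9,  36.1])]
0.5651805955856911 [ 0.1 -0.5 -0. ] [-71.2  -0.3  34.6]
col256 rows [(np.int64(105), np.int64(84), np.int64(237), np.int64(21), np.int64(22), np.int64(43), np.int64(45), np.int64(44), np.int64(89), np.int6
[... 1320 characters left out ...]
2), np.int64(37), np.int64(39), np.int64(40), np.int64(40), np.int64(41), np.int64(40), np.int64(40), np.int64(40), np.int64(74)), (np.int64(103), np.int64(17), np.int64(17), np.int64(18), np.int64(19), np.int64(18), np.int64(29), np.int64(38), np.int64(38), np.int64(104)), (np.int64(13), np.int64(12), np.int64(12), np.int64(27), np.int64(43), np.int64(46), np.int64(34), np.int64(20), np.int64(16), np.int64(16)), (np.int64(12), np.int64(14), np.int64(14), np.int64(14), np.int64(12), np.int64(15), np.int64(13), np.int64(16), np.int64(17), np.int64(16)), (np.int64(72), np.int64(73), np.int64(73), np.int64(72), np.int64(74), np.int64(74), np.int64(73), np.int64(73), np.int64(95), np.int64(36))]
```

Bar x≈-69.5 while TCP x=-71.2, and Fz=+6 N with Fx small. So the fingertips are resting on top of the bar and dragging it by friction, which means the real tips are about 20 mm above the nominal TCP. This also explains the first bail miss. I'll ease back home and go deeper.

```bash
python3 - <<'E'
from h import *
arm.move_linear(g2w([-52,0,34]),max_speed=20)
arm.move_linear(g2w([-36,0,35]),max_speed=40); print(np.round(telemetry.current_wrist_force(),1))
print("down",arm.move_linear(g2w([-36,0,16]),max_speed=40,guard=8))
status("8")
arm.move_linear(g2w([-49,0,16]),max_speed=30); arm.dwell(.1); i,s=status("8b")
for a,ce,p in blobs(mask(i,"blue"),(100,0,420,384),4): print("w",a,ce,[w2g(onz(viewer.camera_model("wrist"),q,50,True))[:2].round(1) for q in [ce,*ends(p)]])
E
```

```text
[-0.4 -0.3  0.3]
down False
W {'greenL': (71.18, 71.18, 35), 'greenR': (70.75, 70.76, 60), 'redR': (95.52, 95.74, 7)} S {'greenR': (68.66, 69.07, 4), 'redR': (94.68, 94.71, 14)}
   tcp [-35.71  -0.11  16.23] F [ 0.2 -0.  -0. ] t 28.075
W {'greenL': (71.44, 71.44, 28), 'greenR': (71.03, 71.02, 55)} S {'greenR': (68.66, 69.07, 4), 'redR': (94.68, 94.71, 14)}
   tcp [-48.48  -0.09  16.22] F [1.7 1.2 0.6] t 28.8583
```

```bash
python3 - <<'E'
from h import *
arm.move_linear(g2w([-64,0,16]),max_speed=25); arm.dwell(.1); i,s=status("9"); c=viewer.camera_model("wrist")
for a,ce,p in blobs(mask(i,"blue"),(100,0,420,384),4): print("w",a,ce,[w2g(onz(c,q,50,True))[:2].round(1) for q in [ce,*ends(p)]])
wh=cv2.inRange(hsv(s),(0,0,150),(179,70,255)); cs=viewer.camera_model("scene")
for a,ce,p in blobs(wh,(207,205,224,238),6): print("white",a,ce.round(1),w2g(onz(cs,ce,66))[:2].round(1))
E
```

```text
W {'greenR': (70.68, 70.65, 30)} S {'greenR': (68.66, 69.07, 4), 'redR': (85.4, 85.4, 10)}
   tcp [-63.84  -0.11  16.21] F [ 3.4 -0.1  1.9] t 29.8083
white 16 [211.9 207.9] [49.5  1.2]
white 26 [212.1 221.8] [84.6  9. ]
white 14 [207.4 227.3] [99.2  1.7]
white 42 [216.6 235.3] [115.5  25.2]
```

Contact is now real: slide ≈19 at TCP -63.8, as predicted. I'll calibrate TCP against slide with sub-pixel white-needle measurements against the home image.

```bash
cat >> h.py <<'E'
cs=viewer.camera_model("scene")
def prof(im,kind,y0,y1,xr,z=66.5):
    "subpixel gauge x of a needle in the scene view: colour-weighted centroid"
    im=im.astype(float);yy,xx=np.mgrid[195:245,180:245]
    K=np.array(cs["K"]);T=np.array(cs["world_to_cam"])
    v=np.stack([(xx-K[0,2])/K[0,0],-(yy-K[1,2])/K[1,1],-np.ones_like(xx,float)],-1)@T[:3,:3]
    o=-T[:3,:3].T@T[:3,3]; w=o+v*((z-o[2])/v[...,2])[...,None]
    g=np.moveaxis(w2g(np.moveaxis(w,-1,0)[:2].reshape(2,-1).T.T if 0 else [w[...,0].ravel(),w[...,1].ravel(),z]) if 0 else np.array([np.cos(YAW)*(w[...,0]-O[0])+np.sin(YAW)*(w[...,1]-O[1]),-np.sin(YAW)*(w[...,0]-O[0])+np.cos(YAW)*(w[...,1]-O[1])]),0,-1)
    p=im[195:245,180:245];r,gg,b=p[...,0],p[...,1],p[...,2]
    wt={"white":np.minimum(np.minimum(r,gg),b)-60,"red":r-np.maximum(gg,b)-25,"green":gg-np.maximum(r,b)-25}[kind].clip(0)
    m=(g[...,1]>y0)&(g[...,1]<y1)&(g[...,0]>xr[0])&(g[...,0]<xr[1]); wt=wt*m
    return round(float((wt*g[...,0]).sum()/wt.sum()),2)
def meas(s,x):
    return dict(white=prof(s,"white",6,21,(x-5,x+5)),red=prof(s,"red",-22,-8,(x-6,x+6)),gL=prof(s,"green",30,37,(60,77)),gR=prof(s,"green",-37,-30,(60,77)))
E
python3 - <<'E'
from h import *
s=cv2.imread("pics/s6.png")[...,::-1]; print("home white",prof(s,"white",6,21,(99,109)),"red",prof(s,"red",-22,-8,(90,102)),meas(s,96))
s=viewer.get_image("scene"); print(meas(s,85.5),w2g(telemetry.current_ee_pos())[0])
arm.move_linear(g2w([-75,0,16]),max_speed=25); arm.dwell(.15); x=w2g(telemetry.current_ee_pos())[0]
s=viewer.get_image("scene"); print(meas(s,105+x+45),x,telemetry.current_wrist_force(),telemetry.current_clock())
E
```

```text
home white 104.37 red 96.05 {'white': nan, 'red': 96.05, 'gL': 69.12, 'gR': 68.8}
{'white': 85.74, 'red': 85.79, 'gL': 69.06, 'gR': 68.82} -63.812422690449566
{'white': 75.09, 'red': 75.32, 'gL': 69.1, 'gR': 68.8} -74.42858397849375 [5.48938794 1.15310529 1.85937539] 30.65h.py:65: RuntimeWarning: invalid value encountered in scalar divide
  return round(float((wt*g[...,0]).sum()/wt.sum()),2)
```

```bash
python3 - <<'E'
from h import *
c0=viewer.camera_model("wrist");T=np.array(c0["world_to_cam"]);o0=-T[:3,:3].T@T[:3,3];t0=telemetry.current_ee_pos()
def cam(tcp):
    M=T.copy();M[:3,3]=-T[:3,:3]@(o0+g2w(tcp)-t0);return dict(K=c0["K"],world_to_cam=M)
def wprof(f,tcp,kind,y0,y1,x0,x1,z=67):
    im=cv2.imread(f)[...,::-1].astype(float);c=cam(tcp);S=[]
    for v in range(0,240):
        for u in range(150,380):
            g=w2g(onz(c,(u,v),z,True))
            if y0<g[1]<y1 and x0<g[0]<x1:
                r,gg,b=im[v,u];w={"white":min(r,gg,b)-60,"red":r-max(gg,b)-25,"green":gg-max(r,b)-25}[kind]
                if w>0:S.append((w,g[0]))
    S=np.array(S);return round((S[:,0]*S[:,1]).sum()/S[:,0].sum(),2)
for f,tcp in(("pics/w2.png",[77.5,30,134.1]),("pics/w6.png",[-36.4,-.2,34.6]),("pics/w8.png",[-35.71,-.11,16.23])):
    r=dict(gL=wprof(f,tcp,"green",30,37,60,80),gR=wprof(f,tcp,"green",-37,-30,60,80))
    if "w2" in f: r["white"]=wprof(f,tcp,"white",6,21,99,110);r["red"]=wprof(f,tcp,"red",-22,-10,90,103)
    if "w6" in f: r["red"]=wprof(f,tcp,"red",-25,-19,90,103)
    print(f,r)
E
```

```text
pics/w2.png {'gL': np.float64(68.45), 'gR': np.float64(68.54), 'white': np.float64(104.75), 'red': np.float64(96.33)}
pics/w6.png {'gL': np.float64(70.33), 'gR': np.float64(70.39), 'red': np.float64(97.35)}
pics/w8.png {'gL': np.float64(70.92), 'gR': np.float64(70.96)}
```

The three views give marker readings of 36.2 (w2), 35.4 (w6) and 35.4 (scene). TCP and scene displacement agree (10.62 against 10.65 mm). I'll aim for about 35.7, go slowly, check level and hold.

```bash
python3 - <<'E'
from h import *
def m():
    x=w2g(telemetry.current_ee_pos())[0]; s=viewer.get_image("scene"); r=meas(s,105+x+45); print(r,round(x,2),telemetry.current_clock()); return s,r,x
arm.move_linear(g2w([-80.4,0,16]),max_speed=12); arm.dwell(.15); s,r,x=m()
tgt=68.75; w=(r["white"]+r["red"])/2; d=w-tgt; print("need",d)
if .15<d<3: arm.move_linear(g2w([-80.4-d,0,16]),max_speed=8); arm.dwell(.2); s,r,x=m()
cv2.imwrite("pics/s10.png",s[...,::-1])
E
```

```text
{'white': 70.38, 'red': 70.5, 'gL': 69.07, 'gR': 68.82} -79.46 31.45
need 1.6899999999999977
{'white': 68.98, 'red': 69.21, 'gL': 69.08, 'gR': 68.8} -81.04 32.0583
```

Level in the scene view: white 68.98, red 69.2, green 68.94. I'll cross-check with the top camera, which has the opposite parallax.

```bash
python3 - <<'E'
from h import *
np.set_printoptions(precision=1,suppress=True)
c=viewer.camera_model("top");im=viewer.get_image("top");cv2.imwrite("pics/t10.png",im[...,::-1]);im=im.astype(float);T=np.array(c["world_to_cam"]);print("cam",w2g(-T[:3,:3].T@T[:3,3]))
def tp(im,kind,y0,y1,x0,x1):
    S=[]
    for v in range(110,260):
        for u in range(240,370):
            g=w2g(onz(c,(u,v),66.5))
            if y0<g[1]<y1 and x0<g[0]<x1:
                r,gg,b=im[v,u];w={"white":min(r,gg,b)-90,"red":r-max(gg,b)-25,"green":gg-max(r,b)-25}[kind]
                if w>0:S.append((w,g[0]))
    if not S: return None
    S=np.array(S);return round((S[:,0]*S[:,1]).sum()/S[:,0].sum(),2),len(S)
z=cv2.imread("pics/top0.png")[...,::-1].astype(float)
for n,I,x in(("home",z,96),("now",im,69)):
    print(n,"gL",tp(I,"green",30,37,60,78),"gR",tp(I,"green",-37,-30,60,78),"red",tp(I,"red",-22,-8,x-6,x+6),"white",tp(I,"white",6,21,x-5 if n=="now" else 100,x+5 if n=="now" else 110))
print(telemetry.current_wrist_force(),telemetry.current_clock())
E
```

```text
cam [-84.7 104.  821.9]
home gL (np.float64(68.04), 9) gR (np.float64(67.97), 8) red (np.float64(95.43), 25) white (np.float64(103.85), 26)
now gL (np.float64(68.19), 9) gR (np.float64(67.99), 6) red None white (np.float64(68.2), 21)
[5.5 1.3 0.3] 32.1083
```

The top view agrees: white 68.2, green 68.1. Holding, then easing home and retracting.

```bash
python3 - <<'E'
from h import *
arm.dwell(1.4)
s=viewer.get_image("scene");print("held",meas(s,69),telemetry.current_clock())
arm.move_linear(g2w([-42,0,16]),max_speed=15)
arm.move_linear(g2w([-36,0,16]),max_speed=20); arm.dwell(.2)
s=viewer.get_image("scene");print("home white",prof(s,"white",6,21,(99,109)),"red",prof(s,"red",-22,-8,(63,75)),meas(s,69),np.round(telemetry.current_wrist_force(),1),telemetry.current_clock())
arm.move_linear(g2w([-36,0,110]),max_speed=120)
arm.move_linear(g2w([-120,0,190]),max_speed=150); arm.dwell(.3)
s=viewer.get_image("scene");cv2.imwrite("pics/s11.png",s[...,::-1]);print("final",meas(s,69),"white",prof(s,"white",6,21,(99,109)))
for a,ce,p in blobs(mask(s,"yellow"),(165,110,270,215),8): print("yellow",a,ce)
# bystander shift vs the first scene picture
d=np.abs(s.astype(int)-cv2.imread("pics/scene0.png")[...,::-1].astype(int)).max(2)
for n,b in dict(modB=(145,155,168,180),modA=(272,205,300,235),driver=(135,180,168,225),bottle=(365,222,405,270)).items(): print(n,"changed px",int((d[b[1]:b[3],b[0]:b[2]]>60).sum()))
for k,b in(("red",(135,180,168,225)),):
    for f in("pics/scene0.png","pics/s11.png"): print(f,[(a,ce.round(1)) for a,ce,p in blobs(mask(cv2.imread(f)[...,::-1].copy(),k),b,8)])
print(telemetry.current_clock(),telemetry.current_wrist_force())
E
```

```text
held {'white': 69.0, 'red': 69.22, 'gL': 69.14, 'gR': 68.81} 33.5583
home white 104.37 red 69.21 {'white': nan, 'red': 69.21, 'gL': 69.09, 'gR': 68.8} [ 0.4 -0.3 -0.4] 37.0833
final {'white': nan, 'red': 69.21, 'gL': 69.1, 'gR': 68.81} white 104.36
yellow 503 [205.38966203 190.49900596]
modB changed px 0
modA changed px 0
driver changed px 0
bottle changed px 0
pics/scene0.png [(np.int32(262), array([155.2, 198.3]))]
pics/s11.png [(np.int32(267), array([155.2, 198.5]))]
39.2917 [ 0.16970905 -0.06625188  0.30496966]h.py:65: RuntimeWarning: invalid value encountered in scalar divide
  return round(float((wt*g[...,0]).sum()/wt.sum()),2)
```

```bash
python3 - <<'E'
from h import *
for f in("pics/s5.png","pics/s11.png"):
    im=cv2.imread(f)[...,::-1].copy(); p=np.argwhere(mask(im,"yellow")[:215 if "11" in f else 300]>0)
    if "s5" in f: p=p/2.8+[110,150]
    for u in(184,190,220,224):
        q=p[np.abs(p[:,1]-u)<.6][:,0]; q=q[(q>185)&(q<210)]; print(f,u,q.mean() if len(q) else None)
print("predicted 1.55: (181.1,194.1)-(226.2,199.4)")
ticket.hand_in(); print(telemetry.current_clock())
E
```

```text
pics/s5.png 184 194.8833819241983
pics/s5.png 190 196.0714285714286
pics/s5.png 220 199.6428571428572
pics/s5.png 224 199.82142857142858
pics/s11.png 184 194.5
pics/s11.png 190 195.5
pics/s11.png 220 198.5
pics/s11.png 224 199.0
predicted 1.55: (181.1,194.1)-(226.2,199.4)
the job is handed in; nothing more can be done
the job is handed in; nothing more can be done
```

The gauge check is done and handed in at about 39 s on the robot clock. The bail is back at its stop, the bar was pulled to the green marker, held 1.4 s and eased home, and the red pointer is left at the marker.

**Last checks**
- **At the hold:** the pointers were level with the marker within about 0.3 mm in the scene view (white 69.0, red 69.2, green 68.8–69.1). The top view agreed (white 68.2, green 68.0–68.2).
- **After easing home:** white is at its starting position (104.37 before, 104.36 after). Red stands at 69.2 and the marker has not moved.
- **Bail:** its grip is within about 1 px of the position predicted for the stop.
- **Surroundings:** no change in the image around either module, the screwdriver or the bottle. The robot is clear of everything.

**What went wrong or disagreed**
- **Bail:** the first swing passed over the grip, and the second stopped on its force guard at contact. A slower, deeper push took it back to the stop.
- **First pull attempt:** the fingertips rode on top of the bar because they sit about 20 mm higher than the nominal tool point. They dragged the bar out about 9.5 mm by friction. I eased it back home, though it could have slipped slightly as it came, then lowered the fingers and did the real pull.
- **Marker reading:** one early wrist view gave 36.2 mm, while the other views gave 35.4–35.8 mm. I relied on the direct level comparison, at a pull of about 35.4–35.8 mm.

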